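# Load two slide cassettes into the rocking slide warmer

### The arm

A 6-joint arm with a two-finger parallel gripper is mounted at the origin on a cart in front of the work surface, level with it; the furniture and walls round the work are solid. World frame = base frame: x ahead of the robot, y to its left, z up, the work surface at z = 0. Lengths are in m, angles in rad, forces in N, time in s.
With the tool pointing down it reaches from about 0.325 to 0.775 m from the base axis. Payload 5.5 kg.
Tool frame: the origin (TCP) lies between the finger pads; the fingertips stand 8 mm ahead of it and the grasp point (between the pads) lies 11 mm behind it; z points along the fingers, y is the line along which they close (so a half turn about z gives the same grasp; the last joint's range is limited). The gripper opens to 85 mm and grips with 20 to 120 N. Pads are 22 mm wide; open, the fingers measure 114 mm over their backs; the gripper's body (76 mm by 85 mm) begins 54 mm behind the grasp point. The pads swing forward as they close: fully open they stand 13 mm farther back than shut.
Start: joints at [1.123, 0.091, 1.231, -0, 1.82, -0.057], TCP at [0.229, 0.555, 0.239] pointing down, gripper open.
Joint ranges: [-2.87, 2.87], [-0.86, 2.18], [0.17, 2.46], [-1.51, 4.65], [0.06, 2.69], [-2.65, 2.65]. Speed limits (rad/s): [2.57, 2.57, 3.01, 3.14, 3.14, 3.14].

### API

Orientations are given as a unit quaternion [x, y, z, w].
In Python, from workcell import status, grab_frame, job, silhouettes, mark_of gives the robot as it stands.
- The arm moves only by the tool apply_moves, never from a script. Its arguments are lists of equal length, an entry for each row: "xyz": the shift along the tool's x, y, z in m, a list of three; "rotation": the turn, a rotation vector about the tool's x, y, z in degrees, a list of three; "gripper": the finger opening in m, from 0 to 0.0854. In form: {"xyz": [[dx, dy, dz], ...], "rotation": [[rx, ry, rz], ...], "gripper": [gripper, ...]}. A call has 1 to 10 rows; each row shifts and turns the commanded pose from where the row before left it, along the tool's axes as they then stand; what a row does not reach is not made up. A row lasts 1/8 s, in which the tool goes at most 62.5 mm and 10.7 degrees, less where a joint would pass 70% of its speed; a pose out of reach is approached as far as the arm can. A call is refused whole if a number of a shift passes 0.0625 or a number of a turn 10.7, either way. A call with a gripper value outside its range is refused whole. The fingers move at their own pace and stop on an object; "newtons" is the grip in N (left out, the last holds). Time passes only in rows, so rows that do not move let the fingers close. It gives the time, the measured TCP pose, the force, the opening and the grip force at its end, in the units of the state.
- status.state(): the state, without advancing time (a new reading comes with each control period).
- grab_frame(name): name is "scene" or "top" or "wrist"; returns a dict with "color" (480x640x3 uint8, blue, green, red), "fx", "fy", "cx", "cy" (pixels), "rvec" (rotation vector, rad) and "tvec" (3), from world to camera coordinates, as OpenCV has them. Camera axes: x right, y down, z forward; pixel columns grow to the right and rows downward; lengths in m; the calibration is good to about 2 mm. The wrist camera is an equidistant fisheye: a pixel r from the principal point sees the ray r / f radians off the axis. A picture is of the moment at which its call begins. There is no depth.
- job.close_job(): hands the job in; it is judged then, once.
Trained networks look in the newest picture that a camera, given by its name, has taken for a name from the list of things; names that differ only in an ending like _2 or _b are one class to them, and where a whole thing is asked for, a point or a joint stands for the part that bears it (a point fixed in the world has none). Each returns a list of dicts, best first, with "conf" (0 to 1); they miss things now and then, are a little off and sometimes report something else, mostly with a low value. They report only what shows in the picture. A call takes as long as a camera call.
- silhouettes(target, camera): "pixels" (480x640 bool, what is visible of it).
- mark_of(target, camera): "position" ([x, y, z] in m, in world coordinates, good to about 4 mm: a listed point, or the origin of a listed thing).
The state is a dict: "time": time; "qpos": joint angles; "qvel": joint speeds; "effort": joint torques, N m; "position": TCP position; "tool_rot": TCP orientation; "wrist_force": force on the tool from outside, world axes, zero at the start; "wrist_torque": the same for the moment, N m; "finger_gap": finger opening in m; "finger_force": force on a finger pad.
Only numpy, scipy, OpenCV 4.12 (cv2) and the standard library are available. Lean on these libraries where they do the work, as an engineer would, in place of code of your own. Each camera call takes 0.05 s, during which the arm holds its last target. There are 200 camera calls.

### The job

Load both slide cassettes into the rocking warmer for incubation: lay each one on the loading deck and push it all the way back to the stop, under the heating plate that only just clears it, not under one with room to spare (one bay stays empty). Then slide the retaining gate fully across so that neither can rock out, let go, and leave the things standing around where they are.

Things in the scene. Friction and masses are not known exactly. Their poses are not given: they have to be found in the camera images.
- cassette_thin: the thinner of two loose slide cassettes: a flat lidded plastic tray, grey base and white lid with two slides showing in it, 86 long (its x) x 60 wide (its y) x 12 mm thick, 70 g; lies flat on the bench. Origin: centre of its underside, z up. Either end may go in first; stiff enough to be gripped across the 60 mm width.
- cassette_thick: the thicker slide cassette, same look and outline: 86 (x) x 60 (y) x 20 mm thick, 100 g. Origin: centre of its underside, z up.
- warmer: slide warmer, fixed on the bench, 252 (x) x 306 mm (y): loading deck towards the robot, three bays, white drive housing (62 mm high, dials to 68) behind them. Its x axis points from the loading side into the bays. Origin: bench height, in the plane of the bay mouths, midway across; bays at y = +96, 0 and -96 mm. Side walls, 15 mm above the deck, begin at x = -5 mm, plates at x = 2 mm.
- deck (a point): middle of the smooth flat loading deck, on its top, 14 mm over the bench and 50 mm before the mouths (x = -50 mm in the warmer's frame). The deck reaches from x = -100 mm to the mouths and on through the bays as their level floor. Nothing stands on it or hangs over it before the plates but the gate's teeth.
- back_stop (a point): middle of the face of the padded stop at the back of the bays, at deck height (x = +82 mm in the warmer's frame), 26 mm high, across all three bays. A cassette that touches it is home; its near face is then at x = -4 mm, 6 mm before the plate's near edge, so it can be pushed home by its near face with an upright finger.
- plate_low: aluminium heating plate with a dark pad on top, 78 x 90 x 10 mm, fixed over one bay (which one varies); clear height below it, over the deck, 15 mm; bay 66 mm wide between its side walls, noses slightly flared. Its origin is on the deck below it, where the origin of a cassette lies that is home in this bay (43 mm before the back stop, midway between the walls). Axes as the warmer's.
- plate_mid: the same with 23 mm clear height (top 47 mm over the bench); origin as for plate_low.
- plate_high: the same with 31 mm clear height (top 55 mm over the bench); origin as for plate_low. Meant for deeper cassettes that are not here today.
- gate (a joint): travel of the retaining gate, m: a strip flush in the deck just before the mouths (warmer's x = -11.5 mm) with three upright teeth, 16 (y) x 6 x 14 mm high. Slides along the warmer's -y (to the right, seen from the loading side). 0 to 0.008: open, teeth before the side walls; 0.045: fully across, at its stop, a tooth before each bay. Takes 2 N, stays where left. Blocked by a cassette not home.
- gate_tab (a point): the gate's thumb tab: its left-most tooth (16 mm wide in y, 6 mm in x) carried up to 43 mm over the deck, with a black grip 13 mm deep in x from 29 mm up. This point is in its middle, 30 mm over the deck, and moves with the gate.
- stain_a: brown stain bottle with a blue cap, 52 mm across, 130 mm high, standing left of the warmer's rear; to be left alone. Origin: centre of its underside.
- stain_b: a second such bottle beside it; to be left alone.
- petri: petri dish, 57 mm across, 15 mm high, on the bench near the cassettes; to be left alone.
- cup_small: small specimen cup with a ribbed lid, 41 mm across, 39 mm high; to be left alone.
- forceps: steel forceps lying flat, 125 x 15 x 9 mm, long in its y; to be left alone.
- pipette: micropipette lying in front of the warmer, 257 x 40 x 28 mm, long in its y; to be left alone.

How it is judged:
By the outcome, as a careful person would: the job done as asked, in the order asked, and still so for the second after the job is handed in, with the robot touching nothing.
It also fails if it takes over 70 s, if anything falls off the work surface, if the arm or the gripper's body presses on something with over 40 N, if the wrist force passes 120 N, or if a joint passes its speed limit or range.

## Working session

There is one attempt and no reset: what is moved stays moved. The work goes in short steps, Python scripts to look and compute and a tool call to move; the robot and the scene stay as the last step left them, time stands still between calls to the robot, and variables do not carry over. Pictures are saved under pics/ and viewed, at most 10 in all, crops included, and the job is handed in when it is done.

Besides the shell and the picture viewer there is one more tool, called as a command line: name --argument value ..., lists and objects as JSON in quotes. apply_moves: Moves the arm, as the interface text tells. Its arguments: {"type":"object","properties":{"xyz":{"type":"array","items":{"type":"array","items":{"type":"number"}}},"rotation":{"type":"array","items":{"type":"array","items":{"type":"number"}}},"gripper":{"type":"array","items":{"type":"number"}},"newtons":{"type":"number"}},"required":["xyz","rotation","gripper"]}

```bash
mkdir -p pics; ls
cat > h.py <<'E'
import numpy as np,cv2
from workcell import status,grab_frame,job,silhouettes,mark_of
def proj(f,P):
    P=np.asarray(P,float).reshape(-1,1,3)
    K=np.array([[f['fx'],0,f['cx']],[0,f['fy'],f['cy']],[0,0,1.]])
    return cv2.projectPoints(P,np.array(f['rvec'],float),np.array(f['tvec'],float),K,None)[0].reshape(-1,2)
def ray(f,uv,z):
    K=np.array([[f['fx'],0,f['cx']],[0,f['fy'],f['cy']],[0,0,1.]])
    R=cv2.Rodrigues(np.array(f['rvec'],float))[0];c=-R.T@np.array(f['tvec'],float).ravel()
    uv=np.asarray(uv,float).reshape(-1,2)
    d=(R.T@np.linalg.inv(K)@np.c_[uv,np.ones(len(uv))].T).T
    return c+d*((z-c[2])/d[:,2])[:,None]
E
python3 - <<'E'
from h import *
f=grab_frame("top");cv2.imwrite("pics/top.png",f['color'])
g=grab_frame("scene");cv2.imwrite("pics/scene.png",g['color'])
for cam in("top","scene"):
  for n in "cassette_thin cassette_thick warmer deck back_stop plate_low plate_mid plate_high gate_tab petri cup_small forceps pipette stain_a".split():
    print(cam,n,[(round(r['conf'],2),np.round(r['position'],3).tolist()) for r in mark_of(n,cam)[:3]])
for n in("cassette_thin","cassette_thick"):
  for r in silhouettes(n,"top")[:2]:
    m=r['pixels'].astype('uint8');c=max(cv2.findContours(m,0,2)[0],key=cv2.contourArea)
    z=.012 if n.endswith('thin') else .02
    w=ray(f,c.reshape(-1,2),z)[:,:2]
    print(n,round(r['conf'],2),m.sum(),cv2.minAreaRect((w*1000).astype('float32')))
print(status.state())
E
```

```text
pics
top cassette_thin [(0.91, [0.432, 0.29, -0.002])]
top cassette_thick [(0.89, [0.453, 0.069, -0.002])]
top warmer [(0.74, [0.592, -0.239, -0.002])]
top deck [(0.79, [0.545, -0.24, 0.016])]
top back_stop [(0.68, [0.679, -0.231, 0.009]), (0.38, [0.626, -0.132, 0.016])]
top plate_low [(0.78, [0.627, -0.134, 0.016])]
top plate_mid [(0.85, [0.633, -0.231, 0.011])]
top plate_high [(0.91, [0.642, -0.324, 0.013])]
top gate_tab [(0.76, [0.567, -0.093, 0.044]), (0.74, [0.735, 0.051, -0.002]), (0.69, [0.429, 0.287, -0.001])]
top petri [(0.89, [0.505, 0.406, 0.0])]
top cup_small [(0.65, [0.427, 0.412, -0.003])]
top forceps [(0.61, [0.448, 0.175, 0.003])]
top pipette [(0.8, [0.406, -0.232, 0.001])]
top stain_a [(0.87, [0.736, 0.048, -0.001]), (0.77, [0.804, 0.043, 0.003])]
scene cassette_thin [(0.78, [0.429, 0.288, 0.002])]
scene cassette_thick [(0.56, [0.455, 0.066, -0.005])]
scene warmer [(0.89, [0.598, -0.236, 0.001])]
scene deck [(0.64, [0.544, -0.241, 0.017])]
scene back_stop [(0.67, [0.679, -0.224, 0.015])]
scene plate_low [(0.87, [0.625, -0.137, 0.014]), (0.2, [0.644, -0.326, 0.014]), 
[... 874 characters left out ...]
)
{'time': 1.6, 'qpos': array([ 1.12330589e+00,  9.11110388e-02,  1.23072255e+00,  7.55243079e-07,
        1.81982573e+00, -5.67175280e-02]), 'qvel': array([ 0.00098836, -0.00070847, -0.0002225 , -0.0015434 , -0.00033884,
        0.00069956]), 'effort': array([ 1.15301296e-03, -4.58484721e+01, -4.18059182e+01, -2.26581011e-05,
        1.59815991e-03, -1.31656537e-05]), 'position': array([0.22855288, 0.55476404, 0.23925586]), 'tool_rot': array([ 1.94145559e-01,  9.80972732e-01, -3.21879599e-05, -8.66903480e-06]), 'wrist_force': array([-0.57147342,  0.38594665,  0.0652738 ]), 'wrist_torque': array([-0.02670811, -0.00057419,  0.03555306]), 'finger_force': 0.0, 'finger_gap': 0.08564979139590977}
```

View pics/top.png

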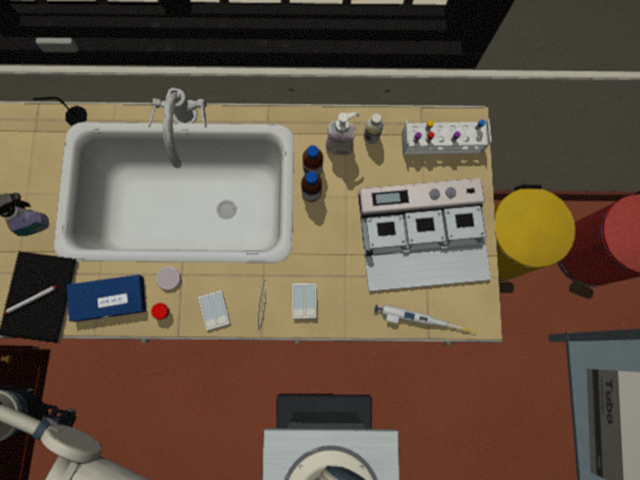

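View pics/scene.png

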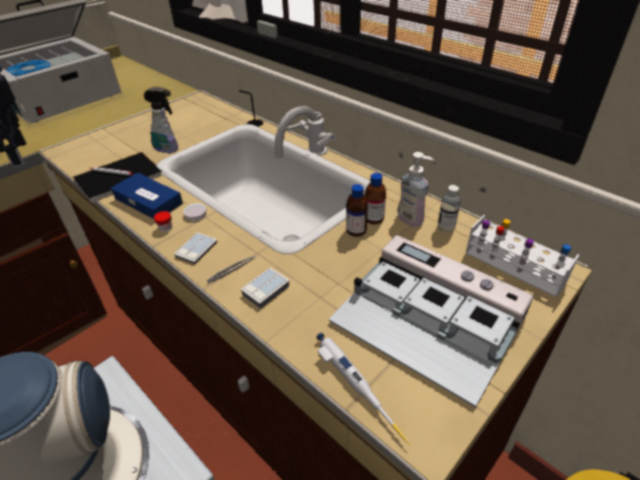

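The top view shows the thin cassette at about pixel (213,310), the thick one at (304,300) and the warmer at (425,240). In the scene view the plates step up from left to right: low, mid, high. I'll move above the thin cassette and refine its pose with the wrist camera.

```bash
cat >> h.py <<'E'
def go(p,phi=None):
    s=status.state();q=s['tool_rot'];R=cv2.Rodrigues(np.zeros(3))[0]
    from scipy.spatial.transform import Rotation as Ro
    R=Ro.from_quat(q).as_matrix();d=R.T@(np.array(p)-s['position'])
    ph=np.degrees(np.arctan2(R[1,0],R[0,0]))
    print('at',np.round(s['position'],4),'phi %.2f'%(ph%360),'tilt',np.round(R[:,2],3),'shift mm',np.round(d*1000,1),'n>=%.1f'%(np.abs(d).max()/.0625), 'rz %.2f'%(-((phi-ph+180)%360-180)) if phi is not None else '','t',s['time'])
def wproj(f,P):
    R=cv2.Rodrigues(np.array(f['rvec'],float))[0];c=(R@np.asarray(P,float).reshape(-1,3).T).T+np.array(f['tvec']).ravel()
    th=np.arctan2(np.hypot(c[:,0],c[:,1]),c[:,2]);a=np.arctan2(c[:,1],c[:,0])
    return np.c_[f['cx']+f['fx']*th*np.cos(a),f['cy']+f['fy']*th*np.sin(a)]
def wray(f,uv,z):
    uv=np.asarray(uv,float).reshape(-1,2);x=(uv[:,0]-f['cx'])/f['fx'];y=(uv[:,1]-f['cy'])/f['fy']
    th=np.hypot(x,y)+1e-12;d=np.c_[x/th*np.sin(th),y/th*np.sin(th),np.cos(th)]
    R=cv2.Rodrigues(np.array(f['rvec'],float))[0];c=-R.T@np.array(f['tvec'],float).ravel();d=d@R
    return c+d*((z-c[2])/d[:,2])[:,None]
def wrect(n,f,z):
    for r in silhouettes(n,"wrist")[:2]:
        m=r['pixels'].astype('uint8');c=max(cv2.findContours(m,0,cv2.CHAIN_APPROX_NONE)[0],key=cv2.contourArea)
        w=wray(f,c.reshape(-1,2),z)[:,:2];print(n,round(r['conf'],2),m.sum(),cv2.minAreaRect((w*1000).astype('float32')))
E
python3 -c "
from h import *
go([.42,.285,.18],197)"
```

```text
at [0.2286 0.5548 0.2393] phi 157.61 tilt [-0. -0. -1.] shift mm [-279.8 -176.5   59.3] n>=4.5 rz -39.39 t 1.6
```

apply_moves --xyz '[[-0.047,-0.0295,0.01],[-0.047,-0.0295,0.01],[-0.047,-0.0295,0.01],[-0.047,-0.0295,0.01],[-0.047,-0.0295,0.01],[-0.045,-0.029,0.009],[0,0,0],[0,0,0],[0,0,0],[0,0,0]]' --rotation '[[0,0,0],[0,0,0],[0,0,0],[0,0,0],[0,0,0],[0,0,0],[0,0,-10],[0,0,-10],[0,0,-10],[0,0,-9.4]]' --gripper '[0.0854,0.0854,0.0854,0.0854,0.0854,0.0854,0.0854,0.0854,0.0854,0.0854]' --newtons 60

```text
time: 2.85
position: [0.4203, 0.2848, 0.1804]
tool_rot: [-0.15, 0.989, 0.0, 0.0]
wrist_force: [-0.3, 0.5, -0.6]
finger_gap: 0.0854
finger_force: 0.0
```

Run:
```python
from h import *
f=grab_frame("wrist");cv2.imwrite("pics/w1.png",f['color'])
wrect("cassette_thin",f,.012)
for n in("cassette_thin","cassette_thick","petri","forceps"):print(n,[(round(r['conf'],2),np.round(r['position'],3).tolist()) for r in mark_of(n,"wrist")[:2]])
go([.42,.285,.18],197)
```

```text
cassette_thin 0.87 6827 ((427.8258972167969, 288.1903076171875), (86.90729522705078, 61.42280960083008), 16.944351196289062)
cassette_thin 0.21 1429 ((847.0000610351562, -29.90589141845703), (31.307926177978516, 339.3313903808594), 64.35539245605469)
cassette_thin [(0.69, [0.43, 0.288, 0.001])]
cassette_thick [(0.81, [0.452, 0.067, -0.002]), (0.36, [0.43, 0.288, 0.002])]
petri [(0.89, [0.509, 0.403, 0.002])]
forceps [(0.88, [0.445, 0.172, -0.002])]
at [0.4202 0.2849 0.1803] phi 196.86 tilt [ 0.  0. -1.] shift mm [0.2 0.1 0.3] n>=0.0 rz -0.14 t 3.15
```

View pics/w1.png

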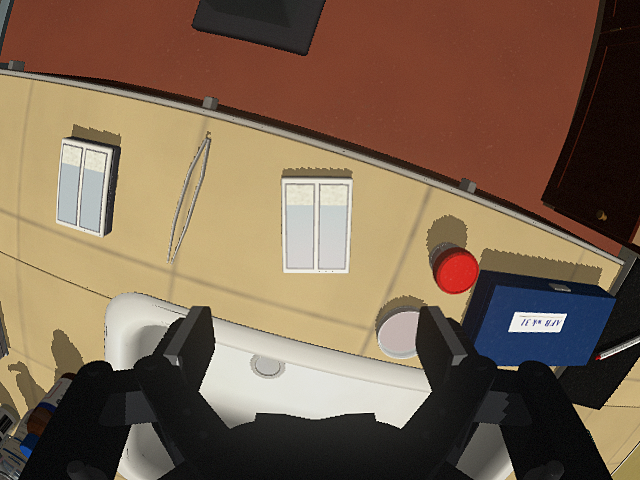

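The wrist view shows the thin cassette at pixel (317,225), square to the gripper, with clear space on both sides.

```bash
python3 -c "
from h import *
go([.4073,.2816,.025],197)"
```

```text
at [0.4202 0.2849 0.1803] phi 196.86 tilt [ 0.  0. -1.] shift mm [ 13.3   0.5 155.3] n>=2.5 rz -0.14 t 3.15
```

apply_moves --xyz '[[0.0133,0.0005,0.04],[0,0,0.05],[0,0,0.045],[0,0,0.02],[0,0,0.003],[0,0,0]]' --rotation '[[0,0,0],[0,0,0],[0,0,0],[0,0,0],[0,0,0],[0,0,0]]' --gripper '[0.068,0.068,0.068,0.068,0.068,0.068]'

```text
time: 3.9
position: [0.4078, 0.2818, 0.0232]
tool_rot: [-0.148, 0.989, 0.0, 0.001]
wrist_force: [-0.8, 0.5, -0.6]
finger_gap: 0.0681
finger_force: 0.0
```

apply_moves --xyz '[[0,0,0.005],[0,0,0.002],[0,0,0.002],[0,0,0]]' --rotation '[[0,0,0],[0,0,0],[0,0,0],[0,0,0]]' --gripper '[0.068,0.068,0.068,0.068]'

```text
time: 4.4
position: [0.4073, 0.2815, 0.0132]
tool_rot: [-0.148, 0.989, -0.0, -0.0]
wrist_force: [0.2, -0.9, 0.6]
finger_gap: 0.0676
finger_force: 0.0
```

apply_moves --xyz '[[0,0,0.002],[0,0,0.0]]' --rotation '[[0,0,0],[0,0,0]]' --gripper '[0.068,0.068]'

```text
time: 4.65
position: [0.4073, 0.2815, 0.0111]
tool_rot: [-0.148, 0.989, -0.0, -0.0]
wrist_force: [-0.1, -0.9, 0.4]
finger_gap: 0.0684
finger_force: 0.0
```

apply_moves --xyz '[[0,0,0.0015],[0,0,0.0]]' --rotation '[[0,0,0],[0,0,0]]' --gripper '[0.068,0.068]'

```text
time: 4.9
position: [0.4073, 0.2814, 0.0096]
tool_rot: [-0.148, 0.989, -0.0, -0.0]
wrist_force: [-0.3, 0.8, -0.5]
finger_gap: 0.0682
finger_force: 0.0
```

apply_moves --xyz '[[0,0,0.0015],[0,0,0.0]]' --rotation '[[0,0,0],[0,0,0]]' --gripper '[0.068,0.068]'

```text
time: 5.15
position: [0.4073, 0.2815, 0.0081]
tool_rot: [-0.148, 0.989, -0.0, -0.0]
wrist_force: [-0.4, 0.6, -0.1]
finger_gap: 0.0677
finger_force: 0.0
```

apply_moves --xyz '[[0,0,0.002],[0,0,0.0]]' --rotation '[[0,0,0],[0,0,0]]' --gripper '[0.068,0.068]'

```text
time: 5.4
position: [0.4072, 0.2814, 0.006]
tool_rot: [-0.148, 0.989, -0.0, -0.0]
wrist_force: [-0.4, 0.3, 0.4]
finger_gap: 0.0681
finger_force: 0.0
```

apply_moves --xyz '[[0,0,0.0015],[0,0,0.0]]' --rotation '[[0,0,0],[0,0,0]]' --gripper '[0.068,0.068]'

```text
time: 5.65
position: [0.4073, 0.2815, 0.0047]
tool_rot: [-0.148, 0.989, -0.0, -0.0]
wrist_force: [0.3, 0.7, 0.6]
finger_gap: 0.068
finger_force: 0.0
```

apply_moves --xyz '[[0,0,0],[0,0,0],[0,0,0.0],[0,0,0.0]]' --rotation '[[0,0,0],[0,0,0],[0,0,0],[0,0,0]]' --gripper '[0.05,0.05,0.05,0.05]' --newtons 40

```text
time: 6.15
position: [0.4075, 0.2816, 0.005]
tool_rot: [-0.148, 0.989, 0.0, 0.0]
wrist_force: [-0.3, -0.1, 3.4]
finger_gap: 0.0589
finger_force: 44.3
```

apply_moves --xyz '[[0,0,-0.02],[0,0,-0.06],[0,0,-0.06],[0,0,0.0]]' --rotation '[[0,0,0],[0,0,3],[0,0,9],[0,0,0]]' --gripper '[0.05,0.05,0.05,0.05]'

```text
time: 6.65
position: [0.4095, 0.2828, 0.1508]
tool_rot: [-0.043, 0.999, 0.002, 0.005]
wrist_force: [0.0, 0.6, -0.4]
finger_gap: 0.0586
finger_force: 44.1
```

```bash
python3 -c "
from h import *
go([.48,-.142,.145],184.9)"
```

```text
at [0.4095 0.2828 0.1508] phi 184.94 tilt [ 0.009  0.005 -1.   ] shift mm [ -33.5 -429.3    4.2] n>=6.9 rz 0.04 t 6.65
```

apply_moves --xyz '[[-0.004,-0.04,0],[-0.004,-0.05,0],[-0.004,-0.05,0],[-0.004,-0.05,0],[-0.004,-0.05,0],[-0.004,-0.05,0],[-0.004,-0.05,0],[-0.004,-0.05,0],[-0.002,-0.04,0],[0,0,0]]' --rotation '[[0,0,0],[0,0,0],[0,0,0],[0,0,0],[0,0,0],[0,0,0],[0,0,0],[0,0,0],[0,0,0],[0,0,0]]' --gripper '[0.05,0.05,0.05,0.05,0.05,0.05,0.05,0.05,0.05,0.05]'

```text
time: 7.9
position: [0.478, -0.146, 0.1427]
tool_rot: [-0.042, 0.999, 0.0, -0.002]
wrist_force: [-0.0, 0.4, -0.8]
finger_gap: 0.0585
finger_force: 44.0
```

Run:
```python
from h import *
f=grab_frame("wrist");cv2.imwrite("pics/w2.png",f['color'])
for n in("warmer","deck","back_stop","plate_low","plate_mid","plate_high","gate_tab","pipette","cassette_thin"):print(n,[(round(r['conf'],2),np.round(r['position'],4).tolist()) for r in mark_of(n,"wrist")[:2]])
wrect("cassette_thin",f,.147)
go([.48,-.142,.145],184.9)
```

```text
warmer [(0.57, [0.5951, -0.2312, -0.0003])]
deck [(0.91, [0.5467, -0.2395, 0.012])]
back_stop []
plate_low []
plate_mid []
plate_high [(0.76, [0.6457, -0.3258, 0.0138]), (0.54, [0.5674, -0.0899, 0.0451])]
gate_tab [(0.82, [0.5679, -0.0892, 0.0451]), (0.38, [0.5014, -0.1465, 0.1343])]
pipette [(0.96, [0.4101, -0.2302, -0.0008]), (0.56, [0.498, -0.1437, 0.1375])]
cassette_thin [(0.71, [0.4987, -0.1449, 0.1386])]
cassette_thin 0.6 19309 ((492.89508056640625, -144.83938598632812), (77.07530212402344, 60.666603088378906), 4.870888710021973)
cassette_thin 0.52 1065 ((421.9429626464844, 2.644392967224121), (12.234366416931152, 53.389957427978516), 83.43173217773438)
at [ 0.4789 -0.1434  0.145 ] phi 185.06 tilt [ 0. -0. -1.] shift mm [-1.3  1.3 -0. ] n>=0.0 rz 0.16 t 8.45
```

View pics/w2.png

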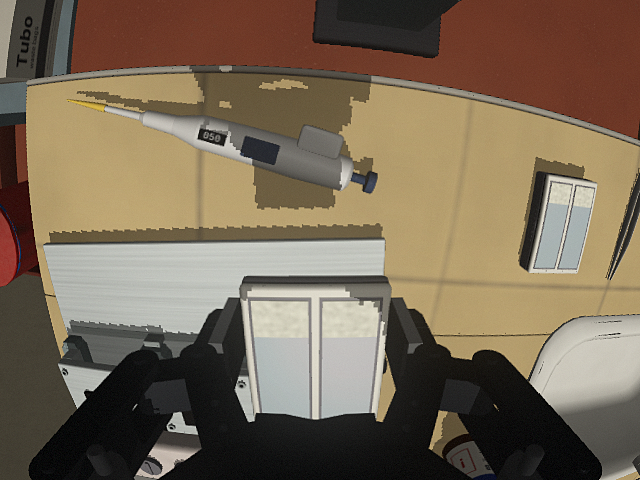

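The wrist view shows the deck's front corners at (46,243) and (383,240), and the thin cassette held square. I'll fit the warmer pose from these corners plus the marks.

Run:
```python
from h import *
from scipy.optimize import least_squares
f=grab_frame("wrist")
g=cv2.cvtColor(f['color'],cv2.COLOR_BGR2GRAY).astype('float32')
c=cv2.cornerSubPix(cv2.cvtColor(f['color'],cv2.COLOR_BGR2GRAY),np.array([[[46,243]],[[383,240]]],'float32'),(5,5),(-1,-1),(3,50,.01)).reshape(-1,2)
P=wray(f,c,.014);print(c,P)
d=P[1]-P[0];print('len',np.linalg.norm(d),'yaw',np.degrees(np.arctan2(-d[0],d[1])))
L={'plate_low':(39,96),'plate_mid':(39,0),'plate_high':(39,-96),'deck':(-50,0),'back_stop':(82,0),'warmer':(0,0)}
obs=[((-100,153),P[1][:2],2),((-100,-153),P[0][:2],2)]
for cam in("top","scene"):
  grab_frame(cam)
  for n,l in L.items():
    r=mark_of(n,cam)
    if r: obs.append((l,np.array(r[0]['position'])[:2],1))
obs.append(((-50,0),np.array([.5467,-.2395]),1))
def res(v):
  a=v[2];R=np.array([[np.cos(a),-np.sin(a)],[np.sin(a),np.cos(a)]])
  return np.concatenate([w*(R@np.array(l)+v[:2]-o*1000) for l,o,w in obs])
s=least_squares(res,[595,-237,.083],loss='soft_l1',f_scale=3);print(s.x[:2],np.degrees(s.x[2]));print(np.round(res(s.x).reshape(-1,2),1).tolist())
a=s.x[2];R=np.array([[np.cos(a),-np.sin(a)],[np.sin(a),np.cos(a)]])
tw=np.array([567,-91.5]);print('tab',R.T@(tw-s.x[:2]))
# scene: project deck/plate left edges for check
w=lambda x,y,z:np.r_[R@np.array([x,y])+s.x[:2],z]/1000
for cam in("top","scene"):
  F=grab_frame(cam);I=cv2.resize(F['color'],None,fx=3,fy=3,interpolation=2)
  for lo in((-100,-153,14),(-100,153,14),(0,153,14),(0,-153,14),(2,51,39),(2,141,39),(2,-45,47),(2,45,47),(2,-51,55),(2,-141,55),(80,51,39),(80,-141,55),(80,45,47)):
    u=proj(F,w(*lo))[0]*3+1;cv2.circle(I,tuple(int(k) for k in u),2,(0,0,255),-1)
  u=proj(F,w(0,0,14))[0]*3;x,y=int(u[0]),int(u[1]);cv2.imwrite(f"pics/{cam}2.png",I[max(0,y-250):y+250,max(0,x-300):x+300])
```

```text
[[ 41.97278 240.80597]
 [380.69135 236.5604 ]] [[ 0.51005256 -0.39593368  0.014     ]
 [ 0.47934224 -0.0932447   0.014     ]]
len 0.3042428931343267 yaw 5.793311081176544
[ 594.72372437 -234.52397061] 5.718048834957597
[[1.3, 2.0], [0.8, -1.6], [-1.5, -2.2], [-2.1, 1.4], [2.7, 0.4], [-3.3, 4.5], [190.6, -4.3], [2.3, -1.0], [-3.7, 0.6], [1.0, 1.1], [-1.6, 3.7], [1.0, -2.9], [-3.0, -1.5], [-1.7, -0.0]]
tab [-13.33584189 145.0745201 ]
```

View pics/scene2.png

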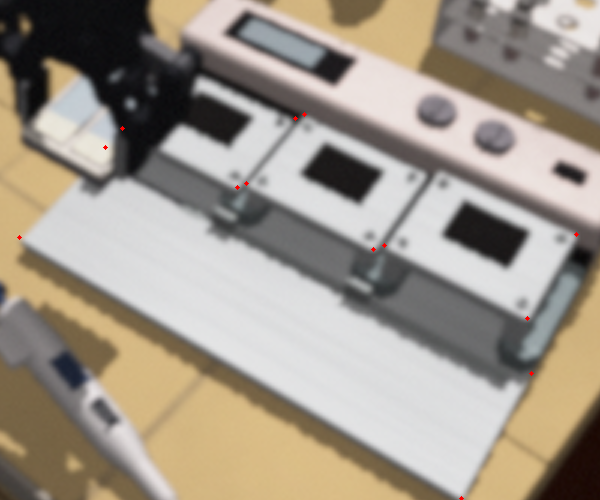

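View pics/top2.png

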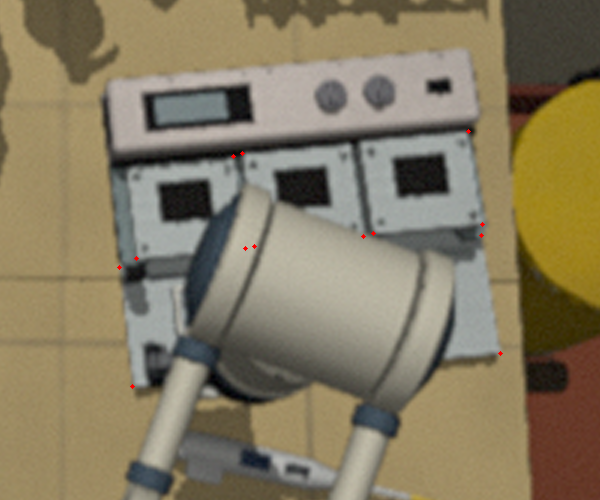

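The warmer fit agrees with both pictures: the front deck corners at (132,386) and (500,353) in the top crop line up. The plates step up left to right, so thin goes in the left bay and thick in the middle.

```bash
cat >> h.py <<'E'
O=np.array([.5947,-.2345]);YAW=np.radians(5.6)
RW=np.array([[np.cos(YAW),-np.sin(YAW)],[np.sin(YAW),np.cos(YAW)]])
def W(x,y,z): return np.r_[RW@np.array([x,y])/1000+O,z/1000]
def inW(): 
    s=status.state();print('inW',np.round(RW.T@(s['position'][:2]-O)*1000,1),'z',round(s['position'][2]*1000,1),'F',np.round(s['wrist_force'],1))
E
python3 -c "
from h import *
go(W(-75,96,23),185.6)"
```

```text
at [ 0.4788 -0.1439  0.1448] phi 185.01 tilt [-0.  0. -1.] shift mm [-31.6  -5.2 121.8] n>=1.9 rz -0.59 t 9.3
```

apply_moves --xyz '[[-0.0316,-0.0052,0.02],[0,0,0.04],[0,0,0.04],[0,0,0.018],[0,0,0.004],[0,0,0.0]]' --rotation '[[0,0,-0.6],[0,0,0],[0,0,0],[0,0,0],[0,0,0],[0,0,0]]' --gripper '[0.05,0.05,0.05,0.05,0.05,0.05]'

```text
time: 10.05
position: [0.5115, -0.1466, 0.0242]
tool_rot: [-0.049, 0.999, -0.0, 0.001]
wrist_force: [-0.5, 0.4, -0.9]
finger_gap: 0.059
finger_force: 44.0
```

apply_moves --xyz '[[0,0,0.001],[0,0,0.0]]' --rotation '[[0,0,0],[0,0,0]]' --gripper '[0.05,0.05]'

```text
time: 10.3
position: [0.5113, -0.1466, 0.023]
tool_rot: [-0.049, 0.999, -0.0, 0.001]
wrist_force: [-0.4, -0.3, -1.0]
finger_gap: 0.0586
finger_force: 44.0
```

apply_moves --xyz '[[0,0,0.001],[0,0,0.0]]' --rotation '[[0,0,0],[0,0,0]]' --gripper '[0.05,0.05]'

```text
time: 10.55
position: [0.5107, -0.1463, 0.0208]
tool_rot: [-0.049, 0.999, -0.0, 0.0]
wrist_force: [-0.1, 0.5, -1.0]
finger_gap: 0.059
finger_force: 44.0
```

apply_moves --xyz '[[0,0,0.0012],[0,0,0.0]]' --rotation '[[0,0,0],[0,0,0]]' --gripper '[0.05,0.05]'

```text
time: 10.8
position: [0.5106, -0.1463, 0.0194]
tool_rot: [-0.049, 0.999, 0.0, -0.0]
wrist_force: [0.3, -0.3, -0.6]
finger_gap: 0.059
finger_force: 44.0
```

apply_moves --xyz '[[0,0,0.0008],[0,0,0.0]]' --rotation '[[0,0,0],[0,0,0]]' --gripper '[0.05,0.05]'

```text
time: 11.05
position: [0.5107, -0.1463, 0.0191]
tool_rot: [-0.049, 0.999, -0.0, 0.0]
wrist_force: [-1.6, 0.5, 1.5]
finger_gap: 0.0586
finger_force: 44.3
```

apply_moves --xyz '[[-0.006,0,-0.0003],[-0.008,0,0.0],[-0.006,0,0],[0,0,0]]' --rotation '[[0,0,0],[0,0,0],[0,0,0],[0,0,0]]' --gripper '[0.05,0.05,0.05,0.05]'

```text
time: 11.55
position: [0.5314, -0.1443, 0.0191]
tool_rot: [-0.049, 0.999, -0.0, 0.0]
wrist_force: [0.9, 0.4, 1.3]
finger_gap: 0.0589
finger_force: 44.2
```

apply_moves --xyz '[[-0.006,0,0],[-0.007,0,0.0],[-0.006,0,0],[0,0,0]]' --rotation '[[0,0,0],[0,0,0],[0,0,0],[0,0,0]]' --gripper '[0.05,0.05,0.05,0.05]'

```text
time: 12.05
position: [0.5503, -0.1424, 0.0191]
tool_rot: [-0.049, 0.999, 0.0, 0.0]
wrist_force: [1.2, 0.4, 0.8]
finger_gap: 0.0589
finger_force: 44.2
```

apply_moves --xyz '[[0,0,0],[0,0,0],[0,0,-0.03],[0,0,-0.03],[0.02,0,0],[0.023,0,0],[0,0,0],[0,0,0],[0,0,0]]' --rotation '[[0,0,0],[0,0,0],[0,0,0],[0,0,0],[0,0,0],[0,0,0],[0,0,0],[0,0,0],[0,0,0]]' --gripper '[0.07,0.07,0.07,0.07,0.04,0.02,0.02,0.02,0.02]'

```text
time: 13.18
position: [0.5072, -0.1466, 0.079]
tool_rot: [-0.049, 0.999, 0.0, 0.0]
wrist_force: [-0.6, 0.6, -0.7]
finger_gap: 0.0202
finger_force: 0.0
```

Run:
```python
from h import *
f=grab_frame("wrist");cv2.imwrite("pics/w3.png",f['color'])
wrect("cassette_thin",f,.026)
go(W(-80,96,27),185.6);inW()
```

```text
at [ 0.5071 -0.1466  0.0789] phi 185.63 tilt [-0.  0. -1.] shift mm [ 1.4 -0.  51.9] n>=0.8 rz 0.03 t 13.275
inW [-78.6  96. ] z 78.9 F [-0.5 -0.4  0.1]
```

View pics/w3.png

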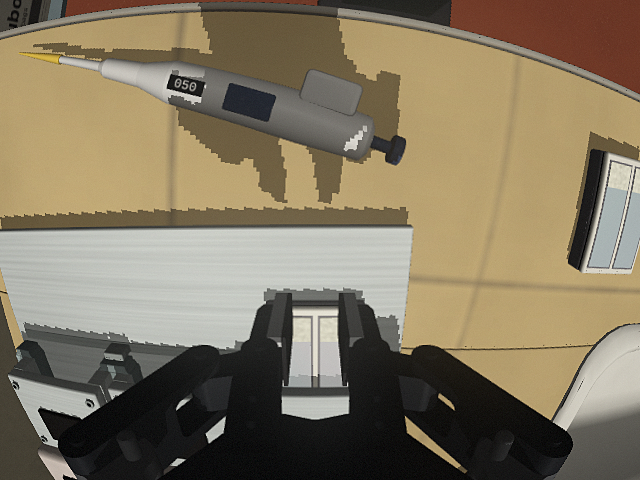

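The wrist view shows the cassette lying straight with its far end in the left bay, near edge around row 300. Fingers are clear behind it, so I'll lower and push.

apply_moves --xyz '[[0.002,0,0.025],[0,0,0.02],[0,0,0.007],[-0.008,0,0],[-0.01,0,0],[-0.01,0,0],[-0.01,0,0],[-0.008,0,0],[-0.006,0,0],[0,0,0]]' --rotation '[[0,0,0],[0,0,0],[0,0,0],[0,0,0],[0,0,0],[0,0,0],[0,0,0],[0,0,0],[0,0,0],[0,0,0]]' --gripper '[0.02,0.02,0.02,0.02,0.02,0.02,0.02,0.02,0.02,0.02]'

```text
time: 14.52
position: [0.5569, -0.1417, 0.027]
tool_rot: [-0.049, 0.999, 0.0, 0.0]
wrist_force: [-0.6, -0.3, 0.8]
finger_gap: 0.0203
finger_force: 0.0
```

apply_moves --xyz '[[-0.004,0,0],[-0.003,0,0],[0,0,0]]' --rotation '[[0,0,0],[0,0,0],[0,0,0]]' --gripper '[0.02,0.02,0.02]'

```text
time: 14.9
position: [0.5636, -0.1411, 0.0271]
tool_rot: [-0.049, 0.999, -0.0, 0.0]
wrist_force: [0.0, 0.3, -0.8]
finger_gap: 0.0199
finger_force: 0.0
```

```bash
python3 -c "
from h import *
inW()"
```

```text
inW [-21.8  96. ] z 27.1 F [ 0.   0.3 -0.8]
```

Continue in small steps until the stop pushes back.

apply_moves --xyz '[[-0.003,0,0],[0,0,0]]' --rotation '[[0,0,0],[0,0,0]]' --gripper '[0.02,0.02]'

```text
time: 15.15
position: [0.5666, -0.1408, 0.0271]
tool_rot: [-0.049, 0.999, -0.0, 0.0]
wrist_force: [0.6, 0.4, 0.2]
finger_gap: 0.0199
finger_force: 0.0
```

apply_moves --xyz '[[-0.0015,0,0],[0,0,0]]' --rotation '[[0,0,0],[0,0,0]]' --gripper '[0.02,0.02]'

```text
time: 15.4
position: [0.568, -0.1407, 0.0271]
tool_rot: [-0.049, 0.999, -0.0, 0.0]
wrist_force: [1.1, -0.3, 0.5]
finger_gap: 0.0201
finger_force: 0.0
```

apply_moves --xyz '[[-0.0015,0,0],[0,0,0]]' --rotation '[[0,0,0],[0,0,0]]' --gripper '[0.02,0.02]'

```text
time: 15.65
position: [0.5696, -0.1405, 0.0271]
tool_rot: [-0.049, 0.999, 0.0, 0.0]
wrist_force: [0.4, -0.8, 0.5]
finger_gap: 0.02
finger_force: 0.0
```

apply_moves --xyz '[[-0.0012,0,0],[0,0,0]]' --rotation '[[0,0,0],[0,0,0]]' --gripper '[0.02,0.02]'

```text
time: 15.9
position: [0.5704, -0.1405, 0.027]
tool_rot: [-0.049, 0.999, -0.0, -0.0]
wrist_force: [-1.7, -0.3, 0.8]
finger_gap: 0.0203
finger_force: 1.0
```

apply_moves --xyz '[[-0.0012,0,0],[0,0,0]]' --rotation '[[0,0,0],[0,0,0]]' --gripper '[0.02,0.02]'

```text
time: 16.15
position: [0.5705, -0.1405, 0.027]
tool_rot: [-0.049, 0.999, 0.0, -0.002]
wrist_force: [-7.4, -0.3, 3.4]
finger_gap: 0.02
finger_force: 3.6
```

apply_moves --xyz '[[-0.001,0,0],[0,0,0]]' --rotation '[[0,0,0],[0,0,0]]' --gripper '[0.02,0.02]'

```text
time: 16.4
position: [0.5706, -0.1405, 0.027]
tool_rot: [-0.049, 0.999, 0.0, -0.003]
wrist_force: [-10.5, -0.9, 5.6]
finger_gap: 0.02
finger_force: 5.6
```

Thin is home: solid stop, with the finger front at about x = -4 mm as specified. Now the thick one.

apply_moves --xyz '[[0.02,0,0],[0.01,0,-0.05],[0.02,0.04,-0.05],[0.02,0.06,-0.03],[0.02,0.06,-0.02],[0.02,0.04,0],[0,0,0],[0,0,0]]' --rotation '[[0,0,0],[0,0,0],[0,0,0],[0,0,0],[0,0,0],[0,0,0],[0,0,0],[0,0,0]]' --gripper '[0.02,0.02,0.07,0.07,0.07,0.07,0.07,0.07]'

```text
time: 17.4
position: [0.45, 0.0359, 0.1694]
tool_rot: [-0.049, 0.999, -0.0, 0.0]
wrist_force: [-0.4, -0.6, -0.1]
finger_gap: 0.0694
finger_force: 0.0
```

Run:
```python
from h import *
f=grab_frame("wrist")
wrect("cassette_thick",f,.02)
print([(round(r['conf'],2),np.round(r['position'],3).tolist()) for r in mark_of("cassette_thick","wrist")[:2]])
g=grab_frame("top")
for n in ("cassette_thin","cassette_thick","gate_tab"):print(n,[(round(r['conf'],2),np.round(r['position'],3).tolist()) for r in mark_of(n,"top")[:2]])
c=np.array([.4533,.067]);a=np.radians(4);go(np.r_[c-.022*np.array([np.cos(a),np.sin(a)]),.12],184)
```

```text
cassette_thick 0.88 7692 ((451.6278076171875, 66.26219177246094), (88.77043914794922, 60.807456970214844), 1.9670170545578003)
[(0.18, [0.643, -0.327, 0.015])]
cassette_thin [(0.41, [0.624, -0.136, 0.012])]
cassette_thick [(0.84, [0.455, 0.069, -0.0]), (0.55, [0.626, -0.134, 0.019])]
gate_tab [(0.59, [0.567, -0.096, 0.049])]
at [0.4499 0.0354 0.169 ] phi 185.54 tilt [-0.001 -0.    -1.   ] shift mm [15.5 31.7 49. ] n>=0.8 rz 1.54 t 17.75
```

apply_moves --xyz '[[0.015,0.0315,0.01],[0,0,0],[0,0,0]]' --rotation '[[0,0,2.5],[0,0,0],[0,0,0]]' --gripper '[0.07,0.07,0.07]'

```text
time: 18.12
position: [0.4319, 0.0655, 0.1594]
tool_rot: [-0.027, 1.0, -0.0, 0.0]
wrist_force: [0.7, 0.3, 0.4]
finger_gap: 0.0701
finger_force: 0.0
```

Run:
```python
from h import *
f=grab_frame("wrist")
wrect("cassette_thick",f,.02)
r=silhouettes("cassette_thick","wrist")[0];m=r['pixels'].astype('uint8')
ys,xs=np.nonzero(m);print(xs.min(),xs.max(),ys.min(),ys.max())
I=f['color'][ys.min()-15:ys.max()+15,xs.min()-15:xs.max()+15];cv2.imwrite("pics/w4.png",cv2.resize(I,None,fx=4,fy=4)[:600,:800])
print(ys.min()-15,xs.min()-15)
a=np.radians(3);go(np.r_[np.array([.4525,.0665])-.022*np.array([np.cos(a),np.sin(a)]),.03],183)
```

```text
cassette_thick 0.81 7908 ((451.21075439453125, 66.59210968017578), (89.98355865478516, 60.015682220458984), 2.1765499114990234)
277 355 194 301
179 262
at [0.4321 0.0653 0.1596] phi 183.08 tilt [ 0. -0. -1.] shift mm [1.600e+00 1.000e-01 1.296e+02] n>=2.1 rz 0.08 t 18.275
```

View pics/w4.png

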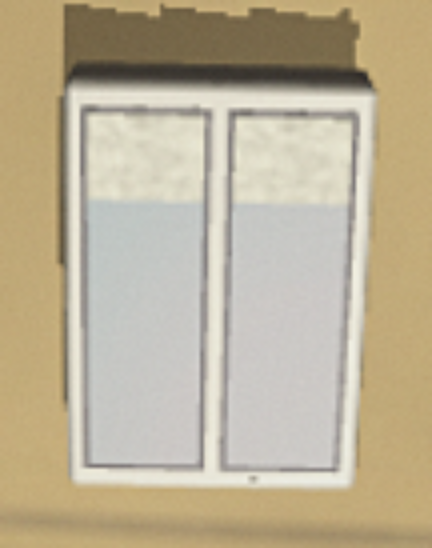

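The crop shows the thick cassette's lid squarely between the fingers, yaw about 2°, with free space around it. I'll grip it.

apply_moves --xyz '[[0.001,0.0002,0.04],[0,0,0.05],[0,0,0.045],[0,0,0.014],[0,0,0.003],[0,0,0],[0,0,0],[0,0,0],[0,0,0]]' --rotation '[[0,0,0.9],[0,0,0],[0,0,0],[0,0,0],[0,0,0],[0,0,0],[0,0,0],[0,0,0],[0,0,0]]' --gripper '[0.07,0.07,0.07,0.07,0.07,0.05,0.05,0.05,0.05]' --newtons 40

```text
time: 19.4
position: [0.4319, 0.0661, 0.0091]
tool_rot: [-0.019, 1.0, 0.0, 0.002]
wrist_force: [-0.5, -0.6, 6.2]
finger_gap: 0.0588
finger_force: 46.4
```

apply_moves --xyz '[[0,0,-0.02],[0,0,-0.05],[0,0,-0.03],[0,0,0],[0,0,0]]' --rotation '[[0,0,0],[0,0,-1.7],[0,0,-1.7],[0,0,0],[0,0,0]]' --gripper '[0.05,0.05,0.05,0.05,0.05]'

```text
time: 20.02
position: [0.43, 0.066, 0.1059]
tool_rot: [-0.049, 0.999, -0.0, -0.001]
wrist_force: [0.5, 0.3, -1.9]
finger_gap: 0.0589
finger_force: 45.7
```

```bash
python3 -c "
from h import *
go(W(-75,0,110),185.6)"
```

```text
at [0.43   0.066  0.1059] phi 185.59 tilt [-0.002 -0.    -1.   ] shift mm [ -59.6 -315.1   -4.2] n>=5.0 rz -0.01 t 20.025
```

apply_moves --xyz '[[-0.008,-0.04,0],[-0.01,-0.055,0],[-0.01,-0.055,0],[-0.01,-0.055,0],[-0.01,-0.055,0],[-0.0116,-0.0551,0],[0,0,0],[0,0,0.03],[0,0,0.03],[0,0,0]]' --rotation '[[0,0,0],[0,0,0],[0,0,0],[0,0,0],[0,0,0],[0,0,0],[0,0,0],[0,0,0],[0,0,0],[0,0,0]]' --gripper '[0.05,0.05,0.05,0.05,0.05,0.05,0.05,0.05,0.05,0.05]'

```text
time: 21.28
position: [0.518, -0.2395, 0.0425]
tool_rot: [-0.049, 0.999, 0.002, -0.004]
wrist_force: [0.4, 0.0, -1.5]
finger_gap: 0.0588
finger_force: 45.6
```

```bash
python3 -c "
from h import *
f=grab_frame('wrist');wrect('cassette_thick',f,.056)
go(W(-75,0,26),185.6);inW()"
```

```text
cassette_thick 0.7 20542 ((526.1754760742188, -238.76858520507812), (75.34713745117188, 58.24668884277344), 5.596009731292725)
at [ 0.5204 -0.2409  0.047 ] phi 185.64 tilt [-0.001  0.001 -1.   ] shift mm [ 0.4 -0.9 21. ] n>=0.3 rz 0.04 t 21.375
inW [-74.6   0.9] z 47.0 F [-1.   0.1 -0.9]
```

apply_moves --xyz '[[0,-0.0008,0.012],[0,0,0.006],[0,0,0.003],[0,0,0],[0,0,0]]' --rotation '[[0,0,0],[0,0,0],[0,0,0],[0,0,0],[0,0,0]]' --gripper '[0.05,0.05,0.05,0.05,0.05]'

```text
time: 22.0
position: [0.521, -0.2427, 0.0266]
tool_rot: [-0.049, 0.999, -0.0, 0.0]
wrist_force: [0.5, 0.4, -1.7]
finger_gap: 0.0592
finger_force: 45.6
```

apply_moves --xyz '[[0,0,0.0015],[0,0,0]]' --rotation '[[0,0,0],[0,0,0]]' --gripper '[0.05,0.05]'

```text
time: 22.25
position: [0.5208, -0.2425, 0.0248]
tool_rot: [-0.049, 0.999, 0.0, -0.0]
wrist_force: [-0.2, -0.4, -1.2]
finger_gap: 0.0591
finger_force: 45.6
```

apply_moves --xyz '[[0,0,0.001],[0,0,0]]' --rotation '[[0,0,0],[0,0,0]]' --gripper '[0.05,0.05]'

```text
time: 22.5
position: [0.5208, -0.2425, 0.0237]
tool_rot: [-0.049, 0.999, 0.0, -0.0]
wrist_force: [-0.0, 0.2, -2.0]
finger_gap: 0.059
finger_force: 45.6
```

apply_moves --xyz '[[0,0.0008,0.001],[0,0,0]]' --rotation '[[0,0,0],[0,0,0]]' --gripper '[0.05,0.05]'

```text
time: 22.75
position: [0.5209, -0.242, 0.0232]
tool_rot: [-0.049, 0.999, -0.0, 0.0]
wrist_force: [0.2, -0.8, 0.1]
finger_gap: 0.059
finger_force: 45.9
```

apply_moves --xyz '[[0,0,0.0008],[0,0,0]]' --rotation '[[0,0,0],[0,0,0]]' --gripper '[0.05,0.05]'

```text
time: 23.0
position: [0.5209, -0.242, 0.0231]
tool_rot: [-0.049, 0.999, -0.0, 0.0]
wrist_force: [-2.5, -0.6, 6.2]
finger_gap: 0.0587
finger_force: 46.4
```

Contact. Now slide it 39 mm into the mouth.

apply_moves --xyz '[[-0.006,0,-0.0008],[-0.008,0,0.0],[-0.006,0,0],[0,0,0]]' --rotation '[[0,0,0],[0,0,0],[0,0,0],[0,0,0]]' --gripper '[0.05,0.05,0.05,0.05]'

```text
time: 23.5
position: [0.5418, -0.2397, 0.0231]
tool_rot: [-0.049, 0.999, -0.0, 0.001]
wrist_force: [1.0, 0.2, 2.4]
finger_gap: 0.0591
finger_force: 46.2
```

apply_moves --xyz '[[-0.006,0,0],[-0.007,0,0.0],[-0.006,0,0],[0,0,0]]' --rotation '[[0,0,0],[0,0,0],[0,0,0],[0,0,0]]' --gripper '[0.05,0.05,0.05,0.05]'

```text
time: 24.0
position: [0.5601, -0.238, 0.0231]
tool_rot: [-0.049, 0.999, -0.0, 0.0]
wrist_force: [-0.2, -1.0, 5.3]
finger_gap: 0.0585
finger_force: 46.3
```

```bash
python3 -c "
from h import *
inW()"
```

```text
inW [-34.8  -0.1] z 23.1 F [-0.2 -1.   5.3]
```

apply_moves --xyz '[[0,0,0],[0,0,0],[0,0,-0.03],[0,0,-0.03],[0.022,0,0],[0.024,0,0],[0,0,0],[0,0,0],[0,0,0]]' --rotation '[[0,0,0],[0,0,0],[0,0,0],[0,0,0],[0,0,0],[0,0,0],[0,0,0],[0,0,0],[0,0,0]]' --gripper '[0.07,0.07,0.07,0.07,0.04,0.02,0.02,0.02,0.02]'

```text
time: 25.12
position: [0.5144, -0.2423, 0.0826]
tool_rot: [-0.049, 0.999, 0.0, 0.0]
wrist_force: [0.3, 0.2, 0.5]
finger_gap: 0.0199
finger_force: 0.0
```

apply_moves --xyz '[[0,0,0.025],[0,0,0.02],[0,0,0.009],[-0.006,0,0],[-0.01,0,0],[-0.01,0,0],[-0.01,0,0],[-0.01,0,0],[-0.008,0,0],[0,0,0]]' --rotation '[[0,0,0],[0,0,0],[0,0,0],[0,0,0],[0,0,0],[0,0,0],[0,0,0],[0,0,0],[0,0,0],[0,0,0]]' --gripper '[0.02,0.02,0.02,0.02,0.02,0.02,0.02,0.02,0.02,0.02]'

```text
time: 26.38
position: [0.5682, -0.237, 0.0287]
tool_rot: [-0.049, 0.999, 0.0, 0.0]
wrist_force: [0.4, -0.8, -1.0]
finger_gap: 0.0204
finger_force: 0.0
```

```bash
python3 -c "
from h import *
inW()"
```

```text
inW [-26.6   0.1] z 28.7 F [ 0.4 -0.8 -1. ]
```

Stop expected at about -15.

apply_moves --xyz '[[-0.005,0,0],[-0.004,0,0],[0,0,0]]' --rotation '[[0,0,0],[0,0,0],[0,0,0]]' --gripper '[0.02,0.02,0.02]'

```text
time: 26.75
position: [0.5767, -0.2363, 0.0288]
tool_rot: [-0.049, 0.999, 0.0, 0.0]
wrist_force: [-0.5, 0.4, -0.7]
finger_gap: 0.02
finger_force: 0.0
```

apply_moves --xyz '[[-0.0015,0,0],[0,0,0]]' --rotation '[[0,0,0],[0,0,0]]' --gripper '[0.02,0.02]'

```text
time: 27.0
position: [0.578, -0.2361, 0.0288]
tool_rot: [-0.049, 0.999, -0.0, 0.0]
wrist_force: [0.1, -0.2, 0.7]
finger_gap: 0.0196
finger_force: 0.0
```

apply_moves --xyz '[[-0.0013,0,0],[0,0,0]]' --rotation '[[0,0,0],[0,0,0]]' --gripper '[0.02,0.02]'

```text
time: 27.25
position: [0.5793, -0.236, 0.0288]
tool_rot: [-0.049, 0.999, -0.0, 0.0]
wrist_force: [-0.7, -0.2, -0.2]
finger_gap: 0.0204
finger_force: 0.2
```

apply_moves --xyz '[[-0.0013,0,0],[0,0,0]]' --rotation '[[0,0,0],[0,0,0]]' --gripper '[0.02,0.02]'

```text
time: 27.5
position: [0.5802, -0.236, 0.0288]
tool_rot: [-0.049, 0.999, -0.0, -0.001]
wrist_force: [-3.8, -0.6, 2.0]
finger_gap: 0.0198
finger_force: 1.9
```

```bash
python3 -c "
from h import *
inW()"
```

```text
inW [-14.6  -0.1] z 28.8 F [-3.8 -0.6  2. ]
```

apply_moves --xyz '[[-0.0013,0,0],[-0.001,0,0],[0,0,0]]' --rotation '[[0,0,0],[0,0,0],[0,0,0]]' --gripper '[0.02,0.02,0.02]'

```text
time: 27.88
position: [0.5803, -0.2361, 0.0288]
tool_rot: [-0.049, 0.999, 0.0, -0.003]
wrist_force: [-14.1, -0.4, 7.1]
finger_gap: 0.0197
finger_force: 6.7
```

apply_moves --xyz '[[0.02,0,0],[0.02,0,0],[0.01,0,-0.05],[0,0,-0.05],[0,0,0],[0,0,0]]' --rotation '[[0,0,0],[0,0,0],[0,0,0],[0,0,0],[0,0,0],[0,0,0]]' --gripper '[0.02,0.02,0.0,0.0,0.0,0.0]'

```text
time: 28.62
position: [0.5334, -0.2405, 0.1287]
tool_rot: [-0.049, 0.999, -0.0, 0.0]
wrist_force: [0.2, -0.2, -0.6]
finger_gap: 0.0001
finger_force: 0.0
```

Run:
```python
from h import *
ps=[]
for cam in("top","scene","wrist"):
  f=grab_frame(cam)
  for n in("gate_tab","cassette_thin","cassette_thick"):
    r=mark_of(n,cam)[:2];print(cam,n,[(round(k['conf'],2),np.round(RW.T@(np.array(k['position'])[:2]-O)*1000,1).tolist(),round(k['position'][2],3)) for k in r])
inW();go(W(-12,190,100),185.6)
```

```text
top gate_tab [(0.74, [-10.0, 146.1], 0.044)]
top cassette_thin [(0.54, [42.2, 95.1], 0.017)]
top cassette_thick [(0.63, [39.6, 3.1], 0.013)]
scene gate_tab [(0.6, [-14.0, 145.4], 0.045)]
scene cassette_thin [(0.47, [36.9, 94.2], 0.014)]
scene cassette_thick [(0.61, [234.1, 260.0], -0.003), (0.53, [39.5, 2.9], 0.007)]
wrist gate_tab [(0.88, [-13.0, 146.9], 0.046), (0.71, [38.0, 95.7], 0.013)]
wrist cassette_thin []
wrist cassette_thick []
inW [-61.9  -0. ] z 128.7 F [-1.3  0.1 -0.6]
at [ 0.5331 -0.2405  0.1287] phi 185.61 tilt [-0.  0. -1.] shift mm [-49.9 190.   28.7] n>=3.0 rz 0.01 t 29.225
```

Both cassettes read as home (x about 39). Now the gate, pushing its tab from the left with closed fingers.

apply_moves --xyz '[[-0.01,0.04,0],[-0.012,0.05,0],[-0.012,0.05,0],[-0.013,0.05,0],[0,0,0.02],[0,0,0.04],[0,0,0.024],[0,0,0]]' --rotation '[[0,0,0],[0,0,0],[0,0,0],[0,0,0],[0,0,0],[0,0,0],[0,0,0],[0,0,0]]' --gripper '[0,0,0,0,0,0,0,0]'

```text
time: 30.22
position: [0.5593, -0.0475, 0.0416]
tool_rot: [-0.049, 0.999, 0.0, -0.003]
wrist_force: [-0.1, 0.6, 0.2]
finger_gap: 0.0
finger_force: 0.0
```

apply_moves --xyz '[[0,-0.008,0],[0,-0.006,0],[0,-0.004,0],[0,0,0]]' --rotation '[[0,0,0],[0,0,0],[0,0,0],[0,0,0]]' --gripper '[0,0,0,0]'

```text
time: 30.72
position: [0.5634, -0.0653, 0.0454]
tool_rot: [-0.049, 0.999, -0.0, 0.0]
wrist_force: [-0.4, 1.2, -0.3]
finger_gap: 0.0
finger_force: 0.0
```

```bash
python3 -c "
from h import *
inW()"
```

```text
inW [-14.7 171.5] z 45.4 F [-0.4  1.2 -0.3]
```

apply_moves --xyz '[[0,-0.005,0],[0,-0.006,0],[0,-0.006,0],[0,-0.006,0],[0,-0.006,0],[0,-0.006,0],[0,-0.004,0],[0,0,0]]' --rotation '[[0,0,0],[0,0,0],[0,0,0],[0,0,0],[0,0,0],[0,0,0],[0,0,0],[0,0,0]]' --gripper '[0,0,0,0,0,0,0,0]'

```text
time: 31.72
position: [0.5667, -0.1042, 0.0446]
tool_rot: [-0.049, 0.999, -0.0, -0.0]
wrist_force: [-0.9, -0.1, -0.2]
finger_gap: 0.0
finger_force: 0.0
```

apply_moves --xyz '[[0,-0.003,0],[0,0,0]]' --rotation '[[0,0,0],[0,0,0]]' --gripper '[0,0]'

```text
time: 31.98
position: [0.5669, -0.1068, 0.0446]
tool_rot: [-0.049, 0.999, -0.0, -0.0]
wrist_force: [-0.5, -0.0, 0.2]
finger_gap: -0.0002
finger_force: 0.1
```

```bash
python3 -c "
from h import *
inW()"
```

```text
inW [-15.2 129.8] z 44.6 F [-0.5 -0.   0.2]
```

apply_moves --xyz '[[0,-0.003,0],[0,0,0]]' --rotation '[[0,0,0],[0,0,0]]' --gripper '[0,0]'

```text
time: 32.22
position: [0.5673, -0.1097, 0.0446]
tool_rot: [-0.049, 0.999, -0.0, -0.0]
wrist_force: [-1.0, 1.4, -1.4]
finger_gap: -0.0003
finger_force: 0.3
```

Run:
```python
from h import *
for cam in("top","scene","wrist"):
  f=grab_frame(cam)
  print(cam,[(round(k['conf'],2),np.round(RW.T@(np.array(k['position'])[:2]-O)*1000,1).tolist(),round(k['position'][2],3)) for k in mark_of("gate_tab",cam)[:2]])
  if cam=="scene":
    I=cv2.resize(f['color'][230:400,320:530],None,fx=3.5,fy=3.5,interpolation=2);cv2.imwrite("pics/s5.png",I)
inW()
```

```text
top [(0.63, [-26.7, 643.8], 0.0)]
scene [(0.92, [-13.3, 106.0], 0.046)]
wrist [(0.64, [-13.8, 107.0], 0.048)]
inW [-14.8 126.9] z 44.9 F [0.8 0.1 0.9]
```

View pics/s5.png

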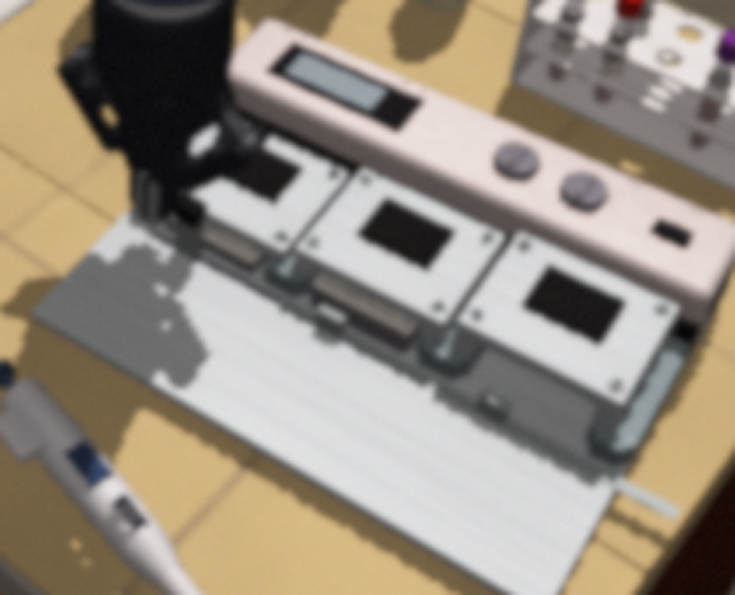

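The gate is moving: its teeth stand before the middle bay (330,318) and the right bay (490,402), and both cassettes show deep under the low and mid plates. I'll keep pushing to the stop.

apply_moves --xyz '[[0,-0.002,0],[0,0,0]]' --rotation '[[0,0,0],[0,0,0]]' --gripper '[0,0]'

```text
time: 32.78
position: [0.5677, -0.1116, 0.0449]
tool_rot: [-0.049, 0.999, 0.0, 0.0]
wrist_force: [-0.4, 0.6, 1.8]
finger_gap: 0.0001
finger_force: 0.5
```

apply_moves --xyz '[[0,-0.0015,0],[0,0,0]]' --rotation '[[0,0,0],[0,0,0]]' --gripper '[0,0]'

```text
time: 33.02
position: [0.5679, -0.1131, 0.0449]
tool_rot: [-0.049, 0.999, -0.0, 0.0]
wrist_force: [-0.1, 1.6, 0.5]
finger_gap: 0.0001
finger_force: 0.5
```

apply_moves --xyz '[[0,-0.0015,0],[0,0,0]]' --rotation '[[0,0,0],[0,0,0]]' --gripper '[0,0]'

```text
time: 33.28
position: [0.568, -0.1147, 0.0448]
tool_rot: [-0.049, 0.999, -0.0, 0.0]
wrist_force: [0.2, 2.1, 1.2]
finger_gap: -0.0001
finger_force: 0.5
```

apply_moves --xyz '[[0,-0.0015,0],[0,0,0]]' --rotation '[[0,0,0],[0,0,0]]' --gripper '[0,0]'

```text
time: 33.52
position: [0.5681, -0.1149, 0.0449]
tool_rot: [-0.049, 0.999, 0.001, -0.0]
wrist_force: [-1.7, 5.5, 2.8]
finger_gap: -0.0001
finger_force: 2.9
```

apply_moves --xyz '[[0,-0.0015,0],[0,-0.001,0],[0,0,0]]' --rotation '[[0,0,0],[0,0,0],[0,0,0]]' --gripper '[0,0,0]'

```text
time: 33.9
position: [0.5681, -0.115, 0.0449]
tool_rot: [-0.05, 0.999, 0.003, -0.0]
wrist_force: [-2.8, 13.8, 3.6]
finger_gap: 0.0
finger_force: 6.8
```

apply_moves --xyz '[[0,0.015,0],[0,0.015,0],[0,0,-0.05],[0.02,0,-0.06],[0.05,0.03,-0.03],[0.05,0.05,0],[0.03,0.05,0],[0,0,0],[0,0,0]]' --rotation '[[0,0,0],[0,0,0],[0,0,0],[0,0,0],[0,0,0],[0,0,0],[0,0,0],[0,0,0],[0,0,0]]' --gripper '[0,0,0,0,0,0,0,0,0]'

```text
time: 35.02
position: [0.4126, 0.0197, 0.1829]
tool_rot: [-0.049, 0.999, -0.0, 0.001]
wrist_force: [0.1, 0.6, -0.5]
finger_gap: -0.0001
finger_force: 0.0
```

Run:
```python
from h import *
for cam in("top","scene"):
  f=grab_frame(cam)
  for n in("gate_tab","cassette_thin","cassette_thick","pipette"):
    print(cam,n,[(round(k['conf'],2),np.round(RW.T@(np.array(k['position'])[:2]-O)*1000,1).tolist(),round(k['position'][2],3)) for k in mark_of(n,cam)[:2]])
  if cam=="scene":
    I=cv2.resize(f['color'][230:400,320:530],None,fx=3.5,fy=3.5,interpolation=2);cv2.imwrite("pics/s6.png",I)
inW()
```

```text
top gate_tab [(0.57, [-10.8, 98.8], 0.047)]
top cassette_thin [(0.45, [39.3, 96.1], 0.017), (0.23, [232.4, 259.7], 0.002)]
top cassette_thick [(0.66, [41.3, 2.5], 0.016)]
top pipette [(0.74, [-187.7, 19.8], 0.002), (0.22, [-2.1, -1.7], 0.001)]
scene gate_tab [(0.92, [-13.0, 97.0], 0.045)]
scene cassette_thin [(0.45, [36.5, 95.5], 0.015)]
scene cassette_thick [(0.51, [35.8, 1.9], 0.006)]
scene pipette [(0.62, [-188.8, 23.4], -0.005)]
inW [-156.5  270.5] z 182.5 F [ 0.6 -0.   0.8]
```

View pics/s6.png

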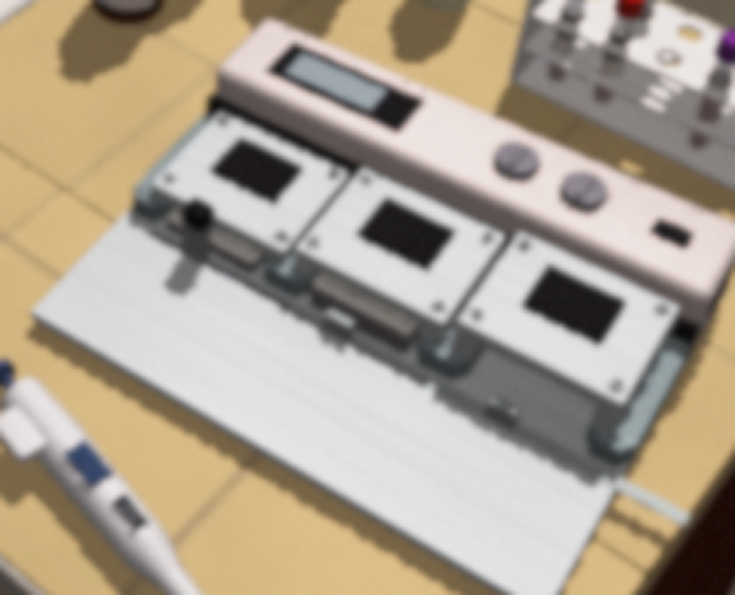

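The gate is fully across: a tooth stands before each bay at (198,215), (342,318) and (500,410), the cassettes sit under the low and mid plates, and the pipette hasn't moved.

```bash
python3 -c "
from workcell import job
print(job.close_job())"
```

```text
the job is handed in; nothing more can be done
None
```

Both cassettes are pushed home to the stop, the thin one under the low plate and the thick one under the mid plate. The gate is fully across against its stop, the arm is clear, and the job was handed in at about 35 s.

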